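Unlock the bottle cradle and put its locking bar in the tray

ROBOT

A 6-joint arm with a two-finger parallel gripper is mounted at the origin on the work surface. World frame = base frame: x ahead of the robot, y to its left, z up, the work surface at z = 0. Lengths are in mm, angles in rad, forces in N, time in s.
With the tool pointing down it reaches from about 300 to 775 mm from the base axis. Payload 14.6 kg.
Tool frame: the origin (TCP) lies midway between the tips of the shut fingers; the grasp point (between the pads) lies behind it (manip.grip_depth is the z of the grasp point in the tool frame, in mm); z points along the fingers, y is the line along which they close (so a half turn about z gives the same grasp; the last joint's range is limited). The gripper opens to 94 mm and grips with 3 to 60 N. Pads are 16 mm wide; open, the fingers measure 119 mm over their backs; the gripper's body (75 mm by 177 mm) begins 78 mm behind the grasp point.
Start: joints at [-1.337, 0.3, 1.521, -0, 1.321, -0.067], TCP at [162.949, -525.297, 205.446] pointing down, gripper open.
Joint ranges: [-3.03, 3.03], [-0.79, 2.21], [0.23, 2.52], [-1.04, 4.18], [0, 3.07], [-2.55, 2.55]. Speed limits (rad/s): [2.22, 2.22, 2.57, 3.14, 3.14, 3.14].

INTERFACE

Orientations are given as [roll, pitch, yaw] about the fixed x, y, z axes, in that order (R = Rz(yaw) Ry(pitch) Rx(roll)).
In Python, from cell import manip, imaging, job, readout gives the robot as it stands (manip), with the cameras (imaging), the job (job) and the readings (readout).
- The arm moves only by the tool drive_effector, called after "Emit:" as name(argument=value, ...) on one line, values as JSON. Schema: {"type":"object","properties":{"ticks":{"type":"object","properties":{"dx":{"type":"array","items":{"type":"number"},"minItems":1,"maxItems":5},"dy":{"type":"array","items":{"type":"number"},"minItems":1,"maxItems":5},"dz":{"type":"array","items":{"type":"number"},"minItems":1,"maxItems":5},"wx":{"type":"array","items":{"type":"number"},"minItems":1,"maxItems":5},"wy":{"type":"array","items":{"type":"number"},"minItems":1,"maxItems":5},"wz":{"type":"array","items":{"type":"number"},"minItems":1,"maxItems":5}},"additionalProperties":false,"required":["dx","dy","dz","wx","wy","wz"]},"jaw":{"type":"number"},"force":{"type":"number"},"only":{"type":"string"},"quiet":{"type":"boolean"},"lines":{"type":"string"}},"required":["ticks"],"additionalProperties":false}. ticks is an object with one list for each field, all of the same length, 1 to 5, a row being the entries at one place: dx, dy, dz (the shift in parts of the range, where 1.0 means 300 mm), wx, wy, wz (a rotation vector in shares of 4 rad (1.0 is 4 rad)); each row is the pose to reach, as a shift and turn from the pose commanded when the call began, along the tool's axes at that moment; what a row does not reach only later rows make up. A row lasts 1/10 s, in which the tool goes at most 50 mm and 0.15 rad, less where a joint would pass 70% of its speed; a pose out of reach is approached as far as the arm can. jaw is the finger opening in mm, set as the call begins (left out keeps the last). The fingers move at their own pace and stop on an object; force is the grip in N (left out, the last holds). Time passes only in rows, so rows that do not move let the fingers close. The tool returns the time, the measured TCP pose, the force, the opening and the grip force at its end. only (a regular expression) keeps the lines of the reply that match it, lines (a string "A,B") keeps lines A to B, and quiet returns only ok. Shift and turn numbers lie between -1 and 1, and a call with a number outside is refused. Input that does not fit is refused with a message, and nothing moves.
- readout.read_state(): the state, without advancing time (a new reading comes with each control period).
- imaging.camera(name): name is "scene" or "side" or "wrist"; returns (picture, depth): 400x640x3 uint8, red, green, blue; 400x640 float32, mm along the optical axis (not along the pixel's ray), 0 where there is no reading.
- imaging.camera_info(name): a dict with "K" (3x3 intrinsics, pixels), "rvec" (rotation vector, rad) and "tvec" (3), from world to camera coordinates, as OpenCV has them; the wrist camera has in their place "mount" (4x4, takes a point from camera to tool coordinates, whose origin is the TCP and whose axes are the flange's). Camera axes: x right, y down, z forward; pixel columns grow to the right and rows downward; lengths in mm; the calibration is good to about 2 mm. A picture is of the moment at which its call begins: read the wrist's pose just before it. camera_info takes no time and is no camera call.
- job.sign_off(): hands the job in; it is judged then, once.
The state is a dict: "clock": time; "joints": joint angles; "qd": joint speeds; "effort": joint torques, N m; "eef_pos": TCP position; "eef_rot": TCP orientation; "wrist_force": force on the tool from outside, world axes, zero at the start; "moment": the same for the moment, N m; "finger_gap": finger opening in mm; "finger_force": force on a finger pad.
Only numpy, scipy, OpenCV 4.12 (cv2) and the standard library are available. Lean on these libraries where they do the work, as an engineer would, in place of code of your own. Each camera call takes 0.05 s, during which the arm holds its last target. There are 200 camera calls.

TASK

The bottle in the wooden cradle is locked in by a steel bar across its neck. Pull up the sprung T-handle plunger and twist it so that it stays up by itself, then slide the bar out of the plunger head and set it down gently in the wooden tray, lying flat on the tray floor with its grip upright. Leave the plunger latched up and the bottle lying in its cradle, and do not disturb the other things on the table.

Things in the scene. Friction and masses are not known exactly. Their poses are not given: they have to be found in the camera images.
- rack: Dark wooden bottle cradle, fixed to the table, on the left or right. Origin on the table under the middle of the locking bar; x runs along the bottle from neck to base, y along the bar from the plunger head to its free end. Footprint x -40..240, y -115..115 mm. The bar's free end lies in an open-topped rest (y 78..94 mm, floor 84, cheeks 94 mm high).
- head_mouth (a point): Cradle axes; centre of the mouth, 90 mm up, where the bar leaves the plunger head: a steel-topped block at cradle y -105..-49, x -25..25 mm, 111 mm high, with a channel right through it along y (28 mm wide, floor 84, roof 99 mm high) that holds the bar. On it, at cradle y = -77 mm, stands the plunger's slotted steel boss, 36 x 36 mm, top 134 mm high.
- plunger_lift (a joint): Plunger lift, m: 0 = down, its pin through the bar's hole; end stop 0.022. The spring pulls down with 6 N at 0, 11 N at the stop. It turns only when lifted 0.0155 or more; let go when turned, its cross pin rests on the boss at about 0.015, the pin clear of the bar; let go unturned, it snaps down.
- plunger_turn (a joint): Twist of the plunger, rad: 0 = cross pin over the slot (as found), stops at -1.57 and +1.57, positive counter-clockwise from above; either way will do. About a quarter turn is meant; under 0.3 it may not stay up. Light friction.
- plunger_grip (a point): Centre of the plunger's black T-handle on the plunger axis, 163 mm above the table when down. The handle is a bar 64 mm long along this point's x axis, 14 mm wide along its y, 24 mm high; it moves and turns with the plunger. Under it a 14 mm round stem stands free above the boss.
- bar: Loose steel locking bar, 200 mm long (its y) x 24 wide x 12 thick, about 0.3 kg. Origin: middle of its underside. A 12 mm hole at y = -77 mm takes the plunger's pin; a pale wooden grip block stands on it at y = +50 mm. Locked, it has the cradle's axes, underside 84 mm above the table. Plunger up, it is freed by sliding it along its +y by 51 mm or more, then lifting.
- bar_grip (a point): Where to grip the bar: in its upright pale wooden block, 44 mm long (bar y) x 18 mm wide (bar x), which rises 42 mm above the bar's top face. The point is on the block's middle axis, 34 mm above the bar's underside, 50 mm to +y of the bar's middle.
- tray: Shallow pale wooden tray with a dark liner, fixed to the table. 270 mm long (its x) x 130 mm wide (its y) x 26 mm high, walls 8 mm thick, inside 254 x 114 mm. Origin at the centre of its underside.
- tray_in (a point): Centre of the tray's inner floor, 8 mm above the table; tray axes.
- bottle: Dark full wine bottle, 300 mm long, 75 mm across, neck 29 mm, lying loose in the cradle with its neck under the bar. Origin at the underside of the bottle's body, below its axis, 236 mm from its base. Not to be moved.
- tin: Pale metal can with a plain paper label, 76 mm across, 85 mm high, standing; bystander. Origin at the centre of its underside.
- tumbler: Glass tumbler 72 mm across, 95 mm high, standing; bystander. Origin at the centre of its underside.

How it is judged (in metres and radians):
On the way, in this order (a step that is already met when the one before it is completed fails the run):
1. the plunger is pulled up and twisted to its latched position, the bar still in the head (value of joint plunger_lift above 0.012 m and (value of joint plunger_turn above 0.3 rad or value of joint plunger_turn below -0.3 rad) and y of bar in the frame of rack between -0.02 and 0.02 m), for 0.2 s.
2. the bar is out of the plunger head, the plunger still latched up (value of joint plunger_lift above 0.012 m and (value of joint plunger_turn above 0.3 rad or value of joint plunger_turn below -0.3 rad) and (y of bar in the frame of rack above 0.051 m or z of bar in the frame of rack above 0.12 m)), for 0.1 s.
At the end, for the whole second after the job is handed in: The bar rests flat on the tray floor, grip up (5 mm, 0.08 rad; its middle within 60 mm of the tray centre lengthways, 50 mm across); the plunger stays up over 12 mm, twisted over 0.3 rad; the bottle lies still within 20 mm of its start (value of joint plunger_lift above 0.012 m and (value of joint plunger_turn above 0.3 rad or value of joint plunger_turn below -0.3 rad) and x of bar in the frame of tray_in between -0.06 and 0.06 m and y of bar in the frame of tray_in between -0.05 and 0.05 m and z of bar in the frame of tray_in between -0.004 and 0.005 m and angle between bar's own z axis and vertical below 0.08 rad and linear speed of bar below 0.02 m/s and angular speed of bar below 0.2 rad/s and distance of bottle from where it was at the start of the episode below 0.02 m and linear speed of bottle below 0.03 m/s); the robot touches nothing.
It fails at once if the bottle is shifted by more than 30 mm (distance of bottle from where it was at the start of the episode above 0.03 m).
It fails at once if the tin or the tumbler is shifted by more than 30 mm (distance of any of tin, tumbler from where it was at the start of the episode above 0.03 m).
It fails at once if the bar is dropped or thrown: it moves faster than 0.6 m/s while the robot does not touch it (linear speed of bar above 0.6 m/s and contact force between each of the arm, the fingers and bar below 0.05 N).
It also fails if it takes over 54 s, if anything falls off the work surface, if the arm or the gripper's body presses on something with over 40 N, if the wrist force passes 120 N, or if a joint passes its speed limit or range.

## Working session

There is one attempt and no reset: what is moved stays moved. The work goes in short steps, Python scripts to look and compute and a tool call to move; the robot and the scene stay as the last step left them, time stands still between calls to the robot, and variables do not carry over. Pictures are saved under pics/ and viewed, at most 10 in all, crops included, and the job is handed in when it is done.

```bash
ls; mkdir -p pics; python3 - <<'E'
from cell import manip, imaging, job, readout
import cv2,numpy as np
print(readout.read_state(),manip.grip_depth)
for n in("scene","side"):
    p,d=imaging.camera(n);cv2.imwrite(f"pics/{n}0.png",p[:,:,::-1]);np.savez(f"{n}0.npz",p=p,d=d);print(imaging.camera_info(n))
print(imaging.camera_info("wrist"))
E
```

```text
cell.py
pics
{'clock': 0.0, 'joints': array([-1.33658281e+00,  3.00481888e-01,  1.52158915e+00, -2.04114163e-05,
        1.32069270e+00, -6.65796807e-02]), 'qd': array([-0.00105518, -0.00111269,  0.00109989, -0.00013448, -0.00167098,
        0.00215274]), 'effort': array([-3.70572365e-03, -5.31805873e+01, -3.52741420e+01,  7.05567375e-02,
        2.43495789e-02, -4.50282175e-05]), 'eef_pos': array([ 162.89391627, -525.04666829,  204.87699991]), 'eef_rot': array([-3.14042285e+00, -5.81860478e-05,  3.00798223e-01]), 'wrist_force': array([-0.34221192, -1.16373935,  0.63094421]), 'moment': array([-0.01305361,  0.01499297,  0.01612076]), 'finger_force': 0.0, 'finger_gap': 93.98107186649048} -18.8
{'K': array([[386.62869742,   0.        , 320.97243721],
       [  0.        , 386.62869742, 200.89862252],
       [  0.        ,   0.        ,   1.        ]]), 'rvec': array([ 2.0227982 ,  0.95084637, -0.50983072]), 'tvec': array([-363.51697693, -159.96214178, 1452.8895984 ])}
{'K': array([[467.60198258,   0.        , 314.4531398 ],
       [  0.        , 467.60198258, 201.33715386],
       [  0.        ,   0.        ,   1.        ]]), 'rvec': array([ 0.29657388, -2.68895129,  1.43828359]), 'tvec': array([ 585.51390132,  195.43207924, 1016.00629329])}
{'K': array([[328.38798976,   0.        , 317.76279238],
       [  0.        , 328.38798976, 197.1523319 ],
       [  0.        ,   0.        ,   1.        ]]), 'mount': array([[-3.42661274e-04, -9.69380899e-01, -2.45561715e-01,
         7.17260647e+01],
       [ 9.99999787e-01, -1.95910444e-04, -6.22040612e-04,
         1.54847305e+00],
       [ 5.54886183e-04, -2.45561876e-01,  9.69380760e-01,
        -1.79872471e+02],
       [ 0.00000000e+00,  0.00000000e+00,  0.00000000e+00,
         1.00000000e+00]])}
```

View pics/scene0.png

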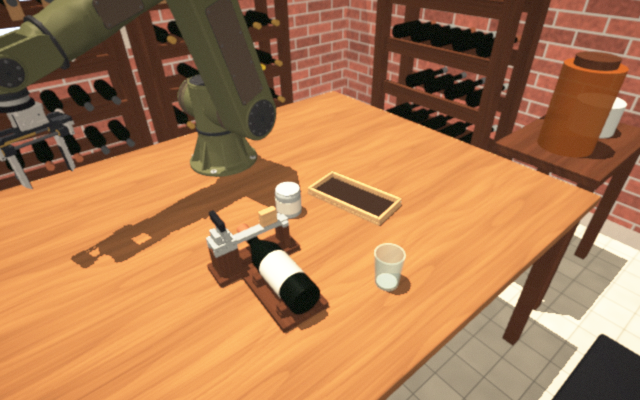

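View pics/side0.png

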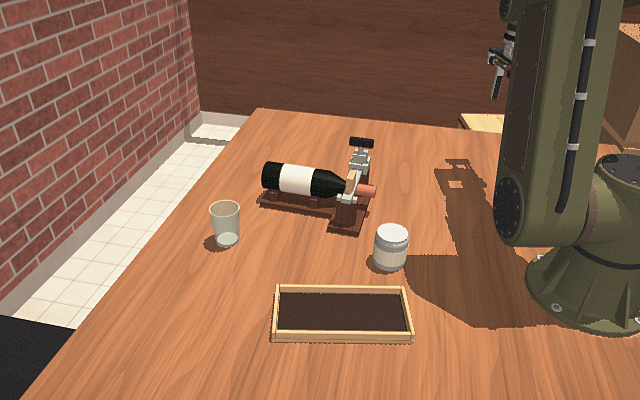

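The scene view shows the T-handle at (217,222), the grip block at (267,215) and the tray at (355,196). In the side view they are at (361,142), (352,180) and (342,313). The tin stands between the cradle and the tray, and the tumbler is off to the side. Next I'll deproject these points.

```bash
cat > h.py <<'E'
import numpy as np,cv2
from scipy.spatial.transform import Rotation as Ro
from cell import manip, imaging, job, readout
def ext(n,st=None):
    i=imaging.camera_info(n)
    if n=="wrist":
        st=st or readout.read_state(); T=np.eye(4);T[:3,:3]=Ro.from_euler('xyz',st['eef_rot']).as_matrix();T[:3,3]=st['eef_pos']
        return i['K'],T@i['mount']
    R=cv2.Rodrigues(i['rvec'])[0];T=np.eye(4);T[:3,:3]=R.T;T[:3,3]=-R.T@i['tvec'];return i['K'],T
def rays(n,uv,st=None):
    K,T=ext(n,st);uv=np.atleast_2d(uv).astype(float)
    d=np.c_[uv,np.ones(len(uv))]@np.linalg.inv(K).T@T[:3,:3].T
    return T[:3,3],d
def plane(n,uv,z,st=None):
    o,d=rays(n,uv,st);return o+d*((z-o[2])/d[:,2])[:,None]
def cloud(n,D,st=None):
    v,u=np.mgrid[:D.shape[0],:D.shape[1]];o,d=rays(n,np.c_[u.ravel(),v.ravel()],st)
    P=(o+d*D.reshape(-1,1)).reshape(*D.shape,3);P[D==0]=np.nan;return P
def tri(a,b):
    (o1,d1),(o2,d2)=a,b;d1=d1[0]/np.linalg.norm(d1[0]);d2=d2[0]/np.linalg.norm(d2[0])
    s=np.linalg.lstsq(np.c_[d1,-d2],o2-o1,rcond=None)[0];p,q=o1+s[0]*d1,o2+s[1]*d2
    return (p+q)/2,np.linalg.norm(p-q)
E
cat > a.py <<'E'
from h import *
for n,boxes in dict(scene=dict(handle=(205,205,235,235),grip=(258,205,280,228),tray=(300,165,410,225),tin=(270,178,305,218),tumb=(370,240,410,292),steel=(205,210,295,255)),
  side=dict(handle=(345,132,380,152),grip=(340,165,362,195),tray=(262,280,420,350),tin=(370,220,412,275),tumb=(205,195,245,250),steel=(330,145,372,205))).items():
    f=np.load(f"{n}0.npz");p,D=f['p'],f['d'];P=cloud(n,D);hsv=cv2.cvtColor(p,cv2.COLOR_RGB2HSV);H,S,V=[hsv[...,i].astype(int) for i in range(3)]
    for k,(a,b,c,d) in boxes.items():
        z=P[...,2]
        m=dict(handle=(V<70)&(z>120),grip=(S>60)&(V>120)&(H<28)&(z>100),tray=(H>14)&(H<30)&(V>150)&(z>15)&(z<35)&(S>50),tin=(z>70)&(z<95),tumb=(z>20)&(z<105),steel=(S<45)&(V>90)&(z>75))[k]
        mm=np.zeros_like(m);mm[b:d,a:c]=m[b:d,a:c];Q=P[mm]
        if len(Q)<4: print(n,k,'few',len(Q));continue
        xy=Q[:,:2].astype(np.float32);r=cv2.minAreaRect(xy)
        px=np.argwhere(mm).mean(0)[::-1]
        print(n,k,len(Q),'px',px.round(1),'mean',Q.mean(0).round(1),'z',np.percentile(Q[:,2],[2,50,98]).round(1),'rect',[np.round(t,1) for t in r])
E
python3 a.py
```

```text
scene handle 145 px [217.  221.1] mean [ 546.6 -274.5  170.1] z [154.2 173.  176.4] rect [array([ 538.9, -273.7]), array([12.1, 59.5]), np.float64(88.7)]
scene grip 285 px [266.9 215.4] mean [ 547.  -147.7  123.3] z [102.3 124.6 138.5] rect [array([ 542.6, -145.1]), array([44.6, 20.7]), np.float64(88.0)]
scene tray 778 px [353.9 195.2] mean [513.  180.8  22.2] z [15.4 23.  27.6] rect [array([515.5, 142. ]), array([271.7, 220.6]), np.float64(12.0)]
scene tin 371 px [286.4 191.1] mean [437.1 -14.9  82.4] z [71.7 84.1 94.3] rect [array([474. , -41.1]), array([ 69.9, 185.4]), np.float64(53.3)]
scene tumb 1100 px [387.8 263.1] mean [816.7   4.   67. ] z [23.2 69.3 95.5] rect [array([814.5,   7.2]), array([70.7, 70.2]), np.float64(88.1)]
scene steel 1031 px [240.  236.9] mean [ 554.3 -228.5  104. ] z [ 84.2  98.  134.7] rect [array([ 589.8, -201.2]), array([204.9, 147.4]), np.float64(85.5)]
side handle 213 px [361. 142.] mean [ 533.2 -261.4  166.1] z [154.4 166.4 175.9] rect [array([ 533. , -263.3]), array([22. , 62.8]), np.float64(77.2)]
side grip 185 px [350.3 180.9] mean [ 539.3 -128.7  124.9] z [101.3 128.2 139.4] rect [array([ 539.6, -138.5]), array([46.6, 17.9]), np.float64(84.4)]
side tray 1089 px [340.8 311.4] mean [504.4 197.9  24.8] z [16.2 25.3 28.2] rect [array([504.2, 191.4]), array([268.3, 133.4]), np.float64(11.8)]
side tin 669 px [391.9 235.4] mean [424.1   7.6  82. ] z [70.8 84.2 86.8] rect [array([423.9,   1.4]), array([72.3, 71.8]), np.float64(42.0)]
side tumb 1089 px [225.  219.4] mean [809.4  19.2  67.3] z [23.6 71.4 95. ] rect [array([813.2,  11.7]), array([71.2, 71.9]), np.float64(58.7)]
side steel 641 px [355.9 173. ] mean [ 533.9 -203.3  107.5] z [ 85.1 102.1 143.6] rect [array([ 537.1, -190.4]), array([208.4,  49.1]), np.float64(86.5)]
```

Units first: shifts go in shares of 300 mm and turns go in shares of 4 rad. So 230 mm / 300 = 0.7667, 184 mm / 300 = 0.6133, 0.3 rad / 4 = 0.075.

Emit:
drive_effector(ticks={"dx": [0.1533,0.3067,0.46,0.6133,0.7667],"dy": [-0.0633,-0.1267,-0.19,-0.2533,-0.3167],"dz": [-0.0367,-0.0733,-0.11,-0.1467,-0.1833],"wx": [0,0,0,0,0],"wy": [0,0,0,0,0],"wz": [0.015,0.03,0.045,0.06,0.075]}, jaw=60)

```text
clock: 0.6
eef_pos: [351.9, -367.8, 259.7]
eef_rot: [-3.141, 0.0, -0.002]
wrist_force: [0.4, 0.4, 0.3]
finger_gap: 60.9
finger_force: 0.0
```

Emit:
drive_effector(ticks={"dx": [0.1233,0.2467,0.37,0.4933,0.62],"dy": [-0.1033,-0.2067,-0.31,-0.4133,-0.52],"dz": [0,0,0,0,0],"wx": [0,0,0,0,0],"wy": [0,0,0,0,0],"wz": [0,0,0,0,0]})

```text
clock: 1.1
eef_pos: [537.9, -211.7, 259.2]
eef_rot: [-3.142, 0.0, 0.001]
wrist_force: [1.2, -1.6, -0.6]
finger_gap: 60.1
finger_force: 0.0
```

Emit:
drive_effector(ticks={"dx": [0.62,0,0],"dy": [-0.52,0,0],"dz": [0,0,0],"wx": [0,0,0],"wy": [0,0,0],"wz": [0,0,0]})

```text
clock: 1.4
eef_pos: [535.8, -213.1, 257.9]
eef_rot: [-3.141, 0.003, 0.003]
wrist_force: [0.1, -0.2, 0.5]
finger_gap: 59.9
finger_force: 0.0
```

```bash
cat > w.py <<'E'
import sys
from h import *
t=sys.argv[1]
st=readout.read_state();p,d=imaging.camera("wrist");np.savez(f"w{t}.npz",p=p,d=d,pos=st['eef_pos'],rot=st['eef_rot']);cv2.imwrite(f"pics/w{t}.png",p[:,:,::-1])
print(st['eef_pos'],st['eef_rot'],st['finger_gap'])
E
python3 w.py 1
```

```text
[ 535.76387847 -213.07166313  257.89225181] [-3.14100512e+00  3.05779231e-03  3.27529451e-03] 59.93218807512747
```

View pics/w1.png

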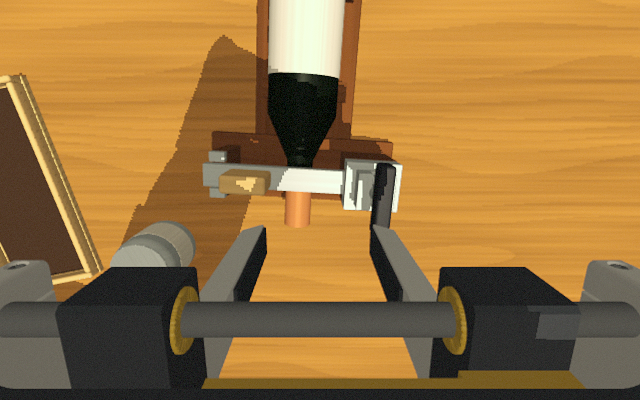

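The wrist view shows the handle at about (383,195), the grip block at (245,182), the bar running along rows 164-192, and the tin at (155,245). I'll take a second wrist view from further back and measure in both.

Converted, -55 mm / 300 = -0.1833, -50 mm / 300 = -0.1667.

Emit:
drive_effector(ticks={"dx": [-0.0667,-0.1333,-0.1833,-0.1833],"dy": [-0.05,-0.1,-0.1667,-0.1667],"dz": [0,0,0,0],"wx": [0,0,0,0],"wy": [0,0,0,0],"wz": [0,0,0,0]})

```text
clock: 1.85
eef_pos: [480.8, -161.9, 260.0]
eef_rot: [-3.142, -0.001, 0.001]
wrist_force: [0.4, -0.9, 0.3]
finger_gap: 60.2
finger_force: 0.0
```

```bash
python3 w.py 2
cat > b.py <<'E'
from h import *
import sys
R={}
for t in sys.argv[1:]:
    f=np.load(f"w{t}.npz");p,D=f['p'],f['d'];st=dict(eef_pos=f['pos'],eef_rot=f['rot']);P=cloud("wrist",D,st)
    hsv=cv2.cvtColor(p,cv2.COLOR_RGB2HSV);H,S,V=[hsv[...,i].astype(int) for i in range(3)];x,y,z=[P[...,i] for i in range(3)]
    near=(x>490)&(x<590)&(y>-320)&(y<-80)
    M=dict(handletop=(V<90)&(z>168)&(z<182)&near,griptop=(S>60)&(V>110)&(z>132)&(z<145)&near&(y>-190),bartop=(S<50)&(z>91)&(z<100)&near&(y>-205),boss=(S<60)&(z>128)&(z<140)&near,headtop=(S<60)&(z>106)&(z<116)&near,trayrim=(z>20)&(z<31)&(H>10)&(H<30)&(V>140)&(y>80)&(y<330))
    for k,m in M.items():
        Q=P[m]
        if len(Q)<8: print(t,k,len(Q));continue
        n,l,s,c=cv2.connectedComponentsWithStats(m.astype(np.uint8));Q=P[l==1+np.argmax(s[1:,4])]
        c=np.argwhere(l==1+np.argmax(s[1:,4])).mean(0)[::-1]
        r=cv2.minAreaRect(Q[:,:2].astype(np.float32));print(t,k,len(Q),c.round(1),'z',Q[:,2].mean().round(1),'rect',[np.round(q,1) for q in r])
        if k in R: print('   tri',[np.round(q,1) for q in tri(R[k],rays("wrist",c,st))])
        R[k]=rays("wrist",c,st)
E
python3 b.py 1 2
```

```text
[ 480.80107605 -161.9441265   260.00821273] [-3.14156685e+00 -7.98900332e-04  1.29849732e-03] 60.19085217616535
1 handletop 763 [383.2 194.1] z 174.6 rect [array([ 540.1, -269. ]), array([13.9, 54.3]), np.float64(87.2)]
1 griptop 898 [241.8 184.8] z 138.2 rect [array([ 542.2, -142.4]), array([44.4, 18.5]), np.float64(86.5)]
1 bartop 1492 [262.9 176. ] z 96.6 rect [array([ 542.1, -149. ]), array([112.9,  24.2]), np.float64(86.9)]
1 boss 550 [363.4 190.8] z 134.4 rect [array([ 536.2, -258.8]), array([15.9, 35.3]), np.float64(87.1)]
1 headtop 686 [353.1 180.9] z 111.6 rect [array([ 536.2, -255.9]), array([30. , 49.7]), np.float64(86.5)]
1 trayrim 2152 [ 49.1 182.1] z 25.2 rect [array([514.5, 132.3]), array([274.5,  58. ]), np.float64(2.6)]
2 handletop 1375 [449.6 133.1] z 174.6 rect [array([ 535.6, -268.5]), array([14. , 62.7]), np.float64(86.7)]
   tri [array([ 538.6, -272.5,  158.9]), np.float64(3.4)]
2 griptop 970 [294.9 126. ] z 138.4 rect [array([ 542.3, -142.4]), array([43.8, 17.9]), np.float64(86.8)]
   tri [array([ 542.4, -142.2,  134. ]), np.float64(0.1)]
2 bartop 1573 [308.7 124.2] z 96.7 rect [array([ 542., -149.]), array([112.5,  23.7]), np.float64(86.7)]
   tri [array([ 542.1, -153.8,   85.6]), np.float64(1.3)]
2 boss 670 [420.7 133.2] z 134.3 rect [array([ 535.5, -258.6]), array([16.2, 35.9]), np.float64(85.6)]
   tri [array([ 536. , -258.1,  130.5]), np.float64(0.5)]
2 headtop 960 [408.8 129.8] z 111.6 rect [array([ 535.8, -259. ]), array([36.5, 49.6]), np.float64(86.8)]
   tri [array([ 539.4, -251.9,  107. ]), np.float64(4.3)]
2 trayrim 3481 [ 60.2 153.7] z 25.5 rect [array([506. , 188.6]), array([269.9, 132.6]), np.float64(11.8)]
   tri [array([ 473.4,  339.9, -213.8]), np.float64(16.0)]
```

View pics/w2.png

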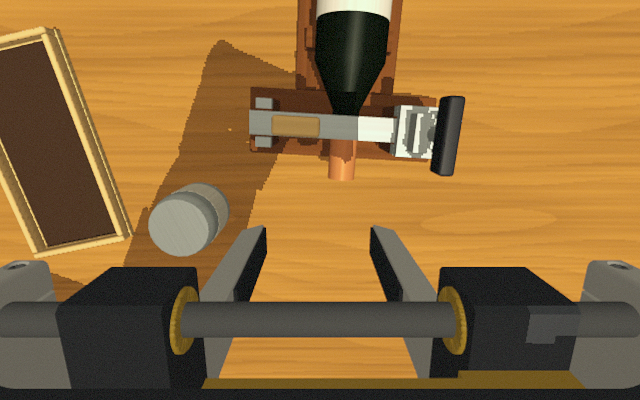

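The handle and grip positions agree across both views: rack yaw is about -0.057, the handle is at (535.3,-269) with its top at 174.6, and the tray is at (506,189) with its x axis at 11.8°. I'll go to the handle.

Converted, 107 mm / 300 = 0.3567, 54.5 mm / 300 = 0.1817, 0.058 rad / 4 = 0.0145.

Emit:
drive_effector(ticks={"dx": [0.06,0.1233,0.1817,0.1817,0.1817],"dy": [0.12,0.24,0.3567,0.3567,0.3567],"dz": [0.0333,0.0667,0.1333,0.2333,0.32],"wx": [0,0,0,0,0],"wy": [0,0,0,0,0],"wz": [0.005,0.01,0.0145,0.0145,0.0145]})

```text
clock: 2.4
eef_pos: [536.4, -271.8, 161.0]
eef_rot: [-3.141, 0.001, -0.059]
wrist_force: [0.6, -0.9, 0.5]
finger_gap: 60.4
finger_force: 0.0
```

Emit:
drive_effector(ticks={"dx": [0,0,0],"dy": [0,0,0],"dz": [0.0333,0.0633,0.0633],"wx": [0,0,0],"wy": [0,0,0],"wz": [0,0,0]})

```text
clock: 2.7
eef_pos: [536.4, -270.4, 144.2]
eef_rot: [-3.141, 0.0, -0.057]
wrist_force: [-0.2, -0.7, 0.3]
finger_gap: 60.1
finger_force: 0.0
```

Converted, -1.5 mm / 300 = -0.005, -1 mm / 300 = -0.0033.

Emit:
drive_effector(ticks={"dx": [-0.0033,-0.0033,-0.0033,-0.0033,-0.0033],"dy": [-0.005,-0.005,-0.005,-0.005,-0.005],"dz": [0,0,0,0,0],"wx": [0,0,0,0,0],"wy": [0,0,0,0,0],"wz": [0,0,0,0,0]}, jaw=5, force=40)

```text
clock: 3.2
eef_pos: [535.4, -268.8, 144.7]
eef_rot: [3.141, -0.0, -0.057]
wrist_force: [-0.1, -0.5, -0.1]
finger_gap: 23.5
finger_force: 0.0
```

Emit:
drive_effector(ticks={"dx": [0,0],"dy": [0,0],"dz": [0,0],"wx": [0,0],"wy": [0,0],"wz": [0,0]})

```text
clock: 3.4
eef_pos: [535.4, -268.5, 144.5]
eef_rot: [-3.141, 0.0, -0.057]
wrist_force: [-0.4, 2.5, 0.5]
finger_gap: 13.8
finger_force: 40.0
```

Gripped at 13.8 mm. I'll lift about 19 mm, then twist it counter-clockwise.

Converted, -19 mm / 300 = -0.0633, -15 mm / 300 = -0.05.

Emit:
drive_effector(ticks={"dx": [0,0,0,0,0],"dy": [0,0,0,0,0],"dz": [-0.0167,-0.0333,-0.05,-0.0633,-0.0633],"wx": [0,0,0,0,0],"wy": [0,0,0,0,0],"wz": [0,0,0,0,0]}, force=50)

```text
clock: 3.9
eef_pos: [535.2, -268.5, 163.5]
eef_rot: [-3.141, 0.0, -0.057]
wrist_force: [1.7, 1.6, -11.3]
finger_gap: 13.7
finger_force: 50.0
```

Converted, -0.7 rad / 4 = -0.175.

Emit:
drive_effector(ticks={"dx": [0,0,0,0,0],"dy": [0,0,0,0,0],"dz": [0,0,0,0,0],"wx": [0,0,0,0,0],"wy": [0,0,0,0,0],"wz": [-0.035,-0.07,-0.105,-0.14,-0.175]})

```text
clock: 4.4
eef_pos: [535.1, -268.1, 162.8]
eef_rot: [-3.14, -0.0, 0.649]
wrist_force: [1.6, 5.2, -10.8]
finger_gap: 14.1
finger_force: 50.0
```

Emit:
drive_effector(ticks={"dx": [0,0,0,0,0],"dy": [0,0,0,0,0],"dz": [0,0,0,0,0],"wx": [0,0,0,0,0],"wy": [0,0,0,0,0],"wz": [-0.035,-0.07,-0.105,-0.14,-0.175]})

```text
clock: 4.9
eef_pos: [534.7, -267.8, 162.5]
eef_rot: [-3.139, -0.002, 1.349]
wrist_force: [-0.5, 5.4, -11.4]
finger_gap: 13.9
finger_force: 50.0
```

Emit:
drive_effector(ticks={"dx": [0,0],"dy": [0,0],"dz": [0,0],"wx": [0,0],"wy": [0,0],"wz": [-0.025,-0.025]})

```text
clock: 5.1
eef_pos: [534.7, -267.7, 162.5]
eef_rot: [-3.139, -0.002, 1.447]
wrist_force: [-0.1, 6.4, -11.6]
finger_gap: 13.9
finger_force: 50.0
```

Now I'll lower it 4 mm onto the boss and release.

Converted, 3.5 mm / 300 = 0.0117, 3 mm / 300 = 0.01.

Emit:
drive_effector(ticks={"dx": [0,0,0,0],"dy": [0,0,0,0],"dz": [0.005,0.01,0.0117,0.0117],"wx": [0,0,0,0],"wy": [0,0,0,0],"wz": [0,0,0,0]})

```text
clock: 5.5
eef_pos: [534.8, -267.8, 160.0]
eef_rot: [-3.14, -0.002, 1.443]
wrist_force: [-3.9, 8.2, -3.1]
finger_gap: 13.8
finger_force: 50.0
```

Emit:
drive_effector(ticks={"dx": [0,0,0,0],"dy": [0,0,0,0],"dz": [0,0,0,0],"wx": [0,0,0,0],"wy": [0,0,0,0],"wz": [0,0,0,0]}, jaw=45)

```text
clock: 5.9
eef_pos: [535.4, -269.0, 160.3]
eef_rot: [3.141, 0.001, 1.443]
wrist_force: [0.5, 0.2, -0.6]
finger_gap: 41.9
finger_force: 0.0
```

Emit:
drive_effector(ticks={"dx": [0,0,0,0],"dy": [0,0,0,0],"dz": [-0.0667,-0.15,-0.2333,-0.2333],"wx": [0,0,0,0],"wy": [0,0,0,0],"wz": [0,0,0,0]})

```text
clock: 6.3
eef_pos: [536.3, -269.4, 233.6]
eef_rot: [3.136, 0.002, 1.443]
wrist_force: [0.9, 0.9, -0.4]
finger_gap: 44.8
finger_force: 0.0
```

```bash
python3 w.py 3; sed -i 's/z<182/z<200/' b.py; python3 b.py 3
```

```text
[ 536.28951151 -269.40237375  233.63537009] [3.13622971e+00 2.36676722e-03 1.44270552e+00] 44.794319664295166
3 handletop 1637 [314.6 210.1] z 190.2 rect [array([ 535.4, -268.9]), array([63. , 13.7]), np.float64(82.9)]
3 griptop 1397 [302.3  37.8] z 138.4 rect [array([ 542.3, -142.7]), array([43.8, 18. ]), np.float64(86.6)]
3 bartop 1593 [307.5  77.6] z 96.8 rect [array([ 541.8, -154.1]), array([102.7,  23.8]), np.float64(86.8)]
3 boss 191 [298.7 184.1] z 134.3 rect [array([ 522.7, -257.3]), array([13.3,  9.9]), np.float64(84.2)]
3 headtop 1137 [315.2 181.8] z 111.6 rect [array([ 535.3, -269.3]), array([55.9, 49.6]), np.float64(86.9)]
3 trayrim 0
```

Latched: the handle top is now at 190.2 (15.6 mm up), it is turned about 1.5 rad, and the bar hasn't moved. Next, the grip block.

Converted, 126.5 mm / 300 = 0.4217, -10.2 mm / 300 = -0.034, -0.071 rad / 4 = -0.0178.

Emit:
drive_effector(ticks={"dx": [0.1333,0.2833,0.4217,0.4217,0.4217],"dy": [-0.01,-0.0233,-0.034,-0.034,-0.034],"dz": [0,0,0.0667,0.2,0.3333],"wx": [0,0,0,0,0],"wy": [0,0,0,0,0],"wz": [-0.0075,-0.0178,-0.0178,-0.0178,-0.0178]})

```text
clock: 6.85
eef_pos: [541.2, -140.7, 128.3]
eef_rot: [3.141, 0.0, 1.516]
wrist_force: [0.9, -0.2, 0.0]
finger_gap: 44.8
finger_force: 0.0
```

Emit:
drive_effector(ticks={"dx": [0,0],"dy": [0,0],"dz": [0,0],"wx": [0,0],"wy": [0,0],"wz": [0,0]})

```text
clock: 7.05
eef_pos: [541.3, -142.1, 130.2]
eef_rot: [-3.141, -0.0, 1.514]
wrist_force: [1.3, -0.4, 0.7]
finger_gap: 44.9
finger_force: 0.0
```

Converted, 29 mm / 300 = 0.0967, 24 mm / 300 = 0.08.

Emit:
drive_effector(ticks={"dx": [0,0,0,0],"dy": [0.0033,0.0033,0.0033,0.0033],"dz": [0.04,0.08,0.0967,0.0967],"wx": [0,0,0,0],"wy": [0,0,0,0],"wz": [0,0,0,0]})

```text
clock: 7.45
eef_pos: [542.0, -142.0, 100.2]
eef_rot: [-3.14, -0.0, 1.514]
wrist_force: [0.6, -0.6, -0.2]
finger_gap: 45.3
finger_force: 0.0
```

Emit:
drive_effector(ticks={"dx": [0,0,0,0],"dy": [0,0,0,0],"dz": [0,0,0,0],"wx": [0,0,0,0],"wy": [0,0,0,0],"wz": [0,0,0,0]}, jaw=10, force=60)

```text
clock: 7.85
eef_pos: [542.4, -142.1, 101.2]
eef_rot: [3.141, 0.0, 1.514]
wrist_force: [-1.2, -0.2, 1.4]
finger_gap: 17.3
finger_force: 60.0
```

Emit:
drive_effector(ticks={"dx": [0,0],"dy": [0,0],"dz": [0,0],"wx": [0,0],"wy": [0,0],"wz": [0,0]})

```text
clock: 8.05
eef_pos: [542.4, -142.1, 101.2]
eef_rot: [3.141, 0.0, 1.514]
wrist_force: [-1.4, 0.3, 3.2]
finger_gap: 17.8
finger_force: 60.0
```

Converted, 40 mm / 300 = 0.1333, 30 mm / 300 = 0.1.

Emit:
drive_effector(ticks={"dx": [0.0067,0.0333,0.0667,0.1,0.1333],"dy": [0,0,0,0,0],"dz": [-0.0033,-0.0033,-0.0033,-0.0033,-0.0033],"wx": [0,0,0,0,0],"wy": [0,0,0,0,0],"wz": [0,0,0,0,0]})

```text
clock: 8.55
eef_pos: [544.6, -100.9, 101.8]
eef_rot: [-3.141, -0.0, 1.514]
wrist_force: [-0.8, 0.8, -2.7]
finger_gap: 17.3
finger_force: 60.0
```

Emit:
drive_effector(ticks={"dx": [0.0333,0.0667,0.0933,0.0933,0.0933],"dy": [0,0,0,0,0],"dz": [0,0,0,0,0],"wx": [0,0,0,0,0],"wy": [0,0,0,0,0],"wz": [0,0,0,0,0]})

```text
clock: 9.05
eef_pos: [546.3, -74.1, 101.9]
eef_rot: [3.142, 0.0, 1.514]
wrist_force: [0.7, 0.4, -2.6]
finger_gap: 18.0
finger_force: 60.0
```

The bar has slid 68 mm. I'll lift it and check.

Converted, -100 mm / 300 = -0.3333, -80 mm / 300 = -0.2667.

Emit:
drive_effector(ticks={"dx": [0,0,0,0,0],"dy": [0,0,0,0,0],"dz": [-0.0333,-0.1,-0.1833,-0.2667,-0.3333],"wx": [0,0,0,0,0],"wy": [0,0,0,0,0],"wz": [0,0,0,0,0]})

```text
clock: 9.55
eef_pos: [546.4, -74.6, 204.2]
eef_rot: [3.14, 0.0, 1.513]
wrist_force: [0.5, -0.9, -2.2]
finger_gap: 17.9
finger_force: 60.0
```

Emit:
drive_effector(ticks={"dx": [0,0],"dy": [0,0],"dz": [0,0],"wx": [0,0],"wy": [0,0],"wz": [0,0]})

```text
clock: 9.75
eef_pos: [546.1, -74.4, 201.6]
eef_rot: [3.142, 0.0, 1.513]
wrist_force: [-0.2, -0.3, -2.9]
finger_gap: 17.6
finger_force: 60.0
```

```bash
python3 w.py 4 && python3 - <<'E'
from h import *
for n in ("side",):
    p,d=imaging.camera(n);cv2.imwrite("pics/side4.png",p[60:300,180:500,::-1].repeat(2,0).repeat(2,1))
E
```

```text
[546.06117855 -74.3940465  201.63966012] [3.14151468e+00 2.51971622e-05 1.51336170e+00] 17.639477819786748
```

View pics/side4.png

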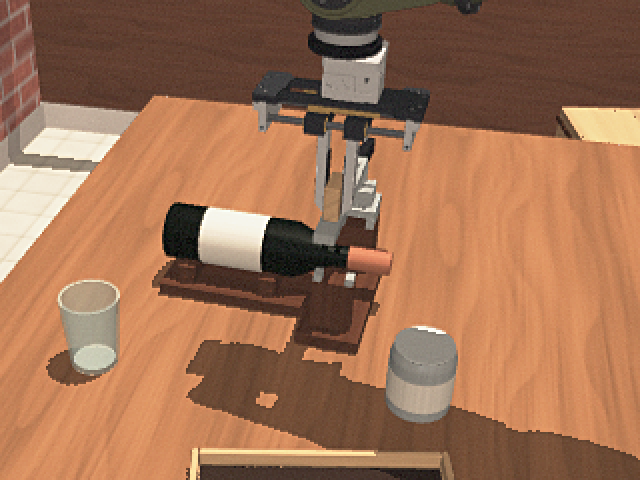

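Converted, 132 mm / 300 = 0.44, 104 mm / 300 = 0.3467, 0.49 rad / 4 = 0.1225.

Emit:
drive_effector(ticks={"dx": [0.0667,0.16,0.2533,0.3467,0.44],"dy": [-0.0033,-0.0067,-0.01,-0.01,-0.0133],"dz": [-0.0167,-0.0167,-0.0167,-0.0167,-0.0167],"wx": [0,0,0,0,0],"wy": [0,0,0,0,0],"wz": [0,0.025,0.0575,0.09,0.1225]})

```text
clock: 10.35
eef_pos: [549.4, 58.9, 205.7]
eef_rot: [-3.14, 0.001, 1.018]
wrist_force: [-0.1, 0.2, -3.6]
finger_gap: 17.7
finger_force: 60.0
```

```bash
python3 - <<'E'
from h import *
f=np.load("w4.npz");st=dict(eef_pos=f['pos'],eef_rot=f['rot']);P=cloud("wrist",f['d'],st);z=P[...,2]
Q=P[(z>185)&(z<203)&(abs(P[...,0]-548)<8)&(P[...,1]>-48)&(P[...,1]<-20)]
print(len(Q),np.polyfit(Q[:,1],Q[:,2],1),Q.mean(0))
s=readout.read_state();yw=s['eef_rot'][2];d=np.array([554,200])-s['eef_pos'][:2]
print(s['eef_pos'],yw,d@[np.cos(yw),np.sin(yw)],d@[np.sin(yw),-np.cos(yw)],yw-.206)
E
```

```text
1219 [-7.84386319e-02  1.94030676e+02] [547.95593138 -35.43488245 196.81013994]
[549.39298689  58.87369571 205.71065536] 1.0181858731217186 122.5389369924632 -70.1574461705832 0.8121858731217186
```

Converted, 122 mm / 300 = 0.4067, 100 mm / 300 = 0.3333, 0.69 rad / 4 = 0.1725.

Emit:
drive_effector(ticks={"dx": [0.0833,0.1667,0.25,0.3333,0.4067],"dy": [-0.0467,-0.0933,-0.14,-0.1867,-0.2333],"dz": [0,0,0,0,0],"wx": [0,0,0,0,0],"wy": [0,0,0,0,0],"wz": [0.035,0.07,0.105,0.14,0.1725]})

```text
clock: 10.85
eef_pos: [553.1, 199.7, 205.6]
eef_rot: [-3.142, 0.002, 0.328]
wrist_force: [-1.2, -1.0, -2.5]
finger_gap: 17.3
finger_force: 60.0
```

Emit:
drive_effector(ticks={"dx": [0,0,0,0,0],"dy": [0,0,0,0,0],"dz": [0.1,0.2,0.2667,0.2667,0.2667],"wx": [0,0,0,0,0],"wy": [0,0,0,0,0],"wz": [0.0305,0.0305,0.0305,0.0305,0.0305]})

```text
clock: 11.35
eef_pos: [553.4, 198.4, 126.9]
eef_rot: [3.142, 0.001, 0.212]
wrist_force: [0.7, -0.0, -2.2]
finger_gap: 17.7
finger_force: 60.0
```

```bash
python3 w.py 5 && python3 - <<'E'
from h import *
f=np.load("w5.npz");st=dict(eef_pos=f['pos'],eef_rot=f['rot'])
p,d=imaging.camera("side");cv2.imwrite("pics/side5.png",p[160:360,240:460,::-1].repeat(3,0).repeat(3,1))
P=cloud("side",d);zz=P[...,2];m=(zz>95)&(zz<125)&(cv2.cvtColor(p,cv2.COLOR_RGB2HSV)[...,1]<70);yw=.206
ex=np.array([np.cos(yw),np.sin(yw)]);s=(P[...,:2]-f['pos'][:2])@ex;t=(P[...,:2]-f['pos'][:2])@[-ex[1],ex[0]]
m&=(abs(t)<14)&(abs(s)<170)
for a in range(-160,60,20):
    k=m&(s>a)&(s<a+20)
    if k.sum()>3: print(a,k.sum(),np.percentile(zz[k],[10,50,90]).round(1),np.percentile(t[k],[5,95]).round(1))
E
```

```text
[553.44382145 198.41467845 126.88106191] [3.14153494e+00 7.46821993e-04 2.11756667e-01] 17.684995598878857
-160 65 [115.9 121.9 122.8] [-10.8  13. ]
-140 131 [114.4 121.2 122.9] [-11.1  13.1]
-120 132 [115.8 121.8 123.4] [-9.6 13.1]
-100 131 [115.  121.9 123.4] [-8.8 13.2]
-80 135 [114.5 121.9 123.3] [-8.1 13.5]
-60 130 [114.1 121.6 123.3] [-8.8 13.6]
-40 125 [115.3 122.  123.6] [-9.3 13.5]
-20 60 [113.6 119.8 122.6] [ 8.6 13.9]
0 59 [112.8 119.2 123. ] [ 9.8 13.6]
20 113 [115.1 121.9 123.7] [-8.  13.5]
40 70 [114.2 122.  123.2] [-8.5 12.9]
```

View pics/side5.png

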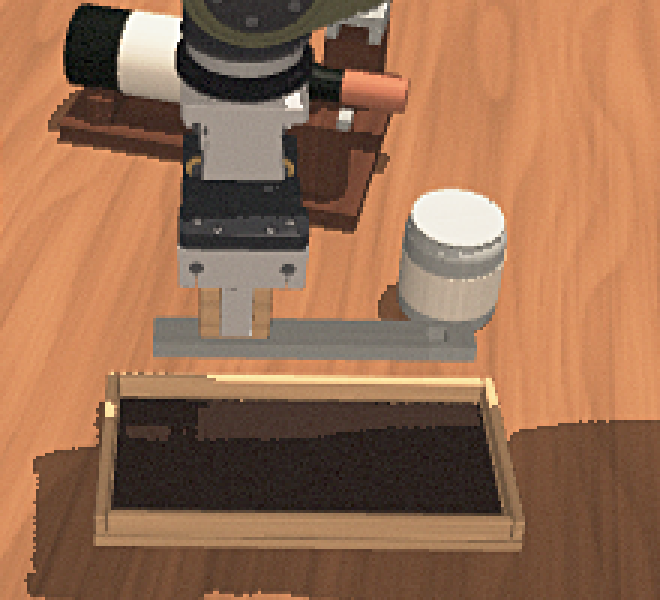

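View pics/w5.png

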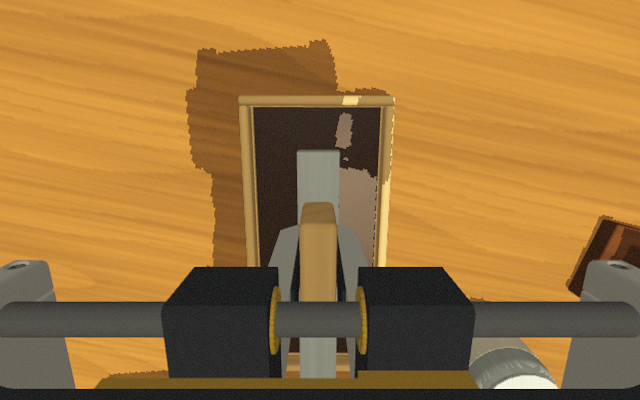

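The bar is level and lined up over the tray, with its underside at about 110. I'll lower it.

Converted, 95 mm / 300 = 0.3167, 90 mm / 300 = 0.3.

Emit:
drive_effector(ticks={"dx": [0,0,0,0,0],"dy": [0,0,0,0,0],"dz": [0.0833,0.1667,0.25,0.3,0.3167],"wx": [0,0,0,0,0],"wy": [0,0,0,0,0],"wz": [0,0,0,0,0]})

```text
clock: 11.95
eef_pos: [553.3, 198.4, 31.2]
eef_rot: [3.142, 0.001, 0.212]
wrist_force: [-0.6, -0.2, -3.0]
finger_gap: 17.4
finger_force: 60.0
```

Emit:
drive_effector(ticks={"dx": [0,0,0,0,0],"dy": [0,0,0,0,0],"dz": [0.0067,0.0133,0.0167,0.0167,0.0167],"wx": [0,0,0,0,0],"wy": [0,0,0,0,0],"wz": [0,0,0,0,0]})

```text
clock: 12.45
eef_pos: [553.6, 198.5, 27.3]
eef_rot: [-3.142, -0.001, 0.212]
wrist_force: [-0.1, 0.7, -3.5]
finger_gap: 17.3
finger_force: 60.0
```

Converted, 2 mm / 300 = 0.0067, 1 mm / 300 = 0.0033.

Emit:
drive_effector(ticks={"dx": [0,0,0,0],"dy": [0,0,0,0],"dz": [0.0033,0.0067,0.0067,0.0067],"wx": [0,0,0,0],"wy": [0,0,0,0],"wz": [0,0,0,0]})

```text
clock: 12.85
eef_pos: [553.6, 198.5, 25.2]
eef_rot: [-3.142, -0.0, 0.212]
wrist_force: [-1.6, -0.4, 2.7]
finger_gap: 17.8
finger_force: 60.0
```

Emit:
drive_effector(ticks={"dx": [0,0,0],"dy": [0,0,0],"dz": [0.0023,0.0033,0.0033],"wx": [0,0,0],"wy": [0,0,0],"wz": [0,0,0]})

```text
clock: 13.15
eef_pos: [553.6, 198.6, 25.2]
eef_rot: [-3.142, -0.001, 0.212]
wrist_force: [-6.6, -2.0, 13.2]
finger_gap: 17.6
finger_force: 60.0
```

Contact with the floor. I'll ease off, open, retreat, and check.

Converted, -0.8 mm / 300 = -0.0027.

Emit:
drive_effector(ticks={"dx": [0,0],"dy": [0,0],"dz": [-0.0027,-0.0027],"wx": [0,0],"wy": [0,0],"wz": [0,0]})

```text
clock: 13.35
eef_pos: [553.6, 198.5, 25.2]
eef_rot: [-3.142, -0.001, 0.212]
wrist_force: [-3.1, -1.0, 6.5]
finger_gap: 17.7
finger_force: 60.0
```

Emit:
drive_effector(ticks={"dx": [0,0,0,0],"dy": [0,0,0,0],"dz": [0,0,0,0],"wx": [0,0,0,0],"wy": [0,0,0,0],"wz": [0,0,0,0]}, jaw=45)

```text
clock: 13.75
eef_pos: [553.4, 198.5, 24.5]
eef_rot: [3.142, 0.0, 0.212]
wrist_force: [-0.7, 0.1, 0.3]
finger_gap: 44.1
finger_force: 0.0
```

Emit:
drive_effector(ticks={"dx": [0,0,0,0,0],"dy": [0,0,0,0,0],"dz": [-0.0333,-0.1333,-0.2667,-0.4,-0.5],"wx": [0,0,0,0,0],"wy": [0,0,0,0,0],"wz": [0,0,0,0,0]})

```text
clock: 14.25
eef_pos: [553.7, 198.6, 178.2]
eef_rot: [-3.141, -0.003, 0.212]
wrist_force: [-0.1, -0.1, 0.1]
finger_gap: 45.0
finger_force: 0.0
```

Emit:
drive_effector(ticks={"dx": [-0.1333,-0.2667,-0.2667,-0.2667],"dy": [0,0,0,0],"dz": [0,0,0,0],"wx": [0,0,0,0],"wy": [0,0,0,0],"wz": [0,0,0,0]})

```text
clock: 14.65
eef_pos: [475.3, 181.7, 175.9]
eef_rot: [-3.141, -0.002, 0.212]
wrist_force: [1.1, -0.7, 0.5]
finger_gap: 44.9
finger_force: 0.0
```

```bash
python3 w.py 6 && python3 - <<'E'
from h import *
p,d=imaging.camera("side");cv2.imwrite("pics/side6.png",p[100:360,180:460,::-1].repeat(2,0).repeat(2,1))
f=np.load("w6.npz");st=dict(eef_pos=f['pos'],eef_rot=f['rot']);P=cloud("wrist",f['d'],st)
S=cv2.cvtColor(f['p'],cv2.COLOR_RGB2HSV)[...,1];z=P[...,2];m=(z>16)&(z<26)&(S<60)&(abs(P[...,0]-520)<150)&(abs(P[...,1]-190)<50)
Q=P[m];print(len(Q),Q[:,2].mean(),cv2.minAreaRect(Q[:,:2].astype(np.float32)));A=np.c_[Q[:,:2]-Q[:,:2].mean(0),np.ones(len(Q))];print(np.linalg.lstsq(A,Q[:,2],rcond=None)[0])
P=cloud("side",d);V=cv2.cvtColor(p,cv2.COLOR_RGB2HSV)[...,2];m=(V<70)&(P[...,2]>160)&(np.hypot(P[...,0]-535,P[...,1]+269)<50);print('handle z',np.percentile(P[m][:,2],98) if m.sum() else None)
E
```

```text
[475.30700374 181.72159541 175.92928162] [-3.14147643e+00 -1.86819285e-03  2.11959861e-01] 44.933221910393705
3432 20.720832699145213 ((505.6540832519531, 187.25601196289062), (200.3407440185547, 24.046279907226562), 12.051796913146973)
[-4.17784770e-04  2.56992544e-03  2.07208327e+01]
handle z None
```

View pics/side6.png

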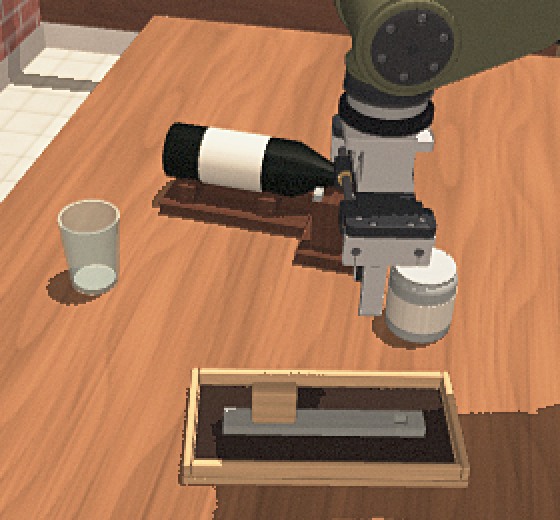

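The bar lies flat in the tray: its top is at 20.7 mm, tilt is under 0.003 rad, and it is centred. The bottle, tin and tumbler are undisturbed. One last look at the plunger height, then I'll hand in.

```bash
python3 - <<'E'
from h import *
p,d=imaging.camera("scene");P=cloud("scene",d);V=p.max(2)
m=(V<80)&(P[...,2]>140)&(P[...,2]<200)&(np.hypot(P[...,0]-535,P[...,1]+269)<50)
z=np.percentile(P[m][:,2],95) if m.sum()>10 else 0;print(m.sum(),z)
if z>184: print(job.sign_off())
E
```

```text
253 190.65364129224494
the job is handed in; nothing more can be done
None
```

The job is handed in at about 15 s of the 54 s allowed: the bar lies flat in the tray with its grip up, the plunger is latched up about 15.6 mm after a twist of about 1.5 rad, and the bottle, tin and tumbler look undisturbed in the last side view; the hand-in call gave no verdict.

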